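# Find the hidden catch of the blade case

## Robot

A 7-joint arm with a two-finger parallel gripper is mounted at the origin on the work surface. World frame = base frame: x ahead of the robot, y to its left, z up, the work surface at z = 0. Lengths are in m, angles in rad, forces in N, time in s.
With the tool pointing down it reaches from about 0.35 to 0.9 m from the base axis. Payload 19.9 kg.
Tool frame: the origin (TCP) lies at the very end of the fingers, on their centre line; the grasp point (between the pads) lies ctrl.grasp_offset behind it (ctrl.grasp_offset is the distance from the TCP to the grasp point, in m); z points along the fingers, y is the direction in which the jaws open and shut (so a half turn about z gives the same grasp; the last joint's range is limited). The gripper opens to 85 mm and grips with 20 to 120 N. Pads are 22 mm wide; open, the fingers measure 114 mm over their backs; the gripper's body (76 mm by 85 mm) begins 54 mm behind the grasp point. The pads swing forward as they close: fully open they stand 13 mm farther back than shut.
Start: joints at [-1.234, 0.417, -0.01, 1.614, 0.005, 1.111, -0.053], TCP at [0.231, 0.581, 0.231] pointing down, gripper open.
Joint ranges: [-2.81, 2.81], [-0.39, 2.02], [-1.27, 1.25], [0.06, 2.57], [-1.19, 4.33], [0.19, 2], [-2.82, 2.82]. Speed limits (rad/s): [1.89, 1.89, 2.39, 2.39, 3.01, 3.01, 3.01].

## Interface

Orientations are given as [roll, pitch, yaw] about the fixed x, y, z axes, in that order (R = Rz(yaw) Ry(pitch) Rx(roll)).
In Python, from plant import ctrl gives the robot as it stands.
- The arm moves only by the tool carry_out, never from a script. Its argument "moves" is a list of rows, each a list of 3 entries, a list of its own where there are three numbers: the closure in counts, from 0 (fully open) to 255 (shut), then the shift along the world's x, y, z in m, then the turn about the world's z in rad. A call has 1 to 10 rows; each row is the pose to reach, as a shift and turn from the pose measured when the call began; what a row does not reach only later rows make up. A row lasts 1/12 s, in which the tool goes at most 41.7 mm and 7.16 degrees, less where a joint would pass 70% of its speed; a pose out of reach is approached as far as the arm can. A call with a gripper value outside its range is refused whole. The fingers move at their own pace and stop on an object; the grip force is fixed at half the most. Time passes only in rows, so rows that repeat a pose let the fingers close. It gives the time, the measured TCP pose, the force and the opening at its end, in the units of the state.
- ctrl.get_obs(): the state, without advancing time (a new reading comes with each control period).
- ctrl.read_camera(name): name is "side" or "top"; returns (picture, depth): 384x512x3 uint8, red, green, blue; 384x512 float32, m along the optical axis (not along the pixel's ray), 0 where there is no reading.
- ctrl.camera_model(name): a dict with "K" (3x3 intrinsics, pixels), "k1" (the pictures are not rectified: a ray, as slopes to the right and down, at radius r is drawn at 1 + k1 r^2 times it, then the intrinsics apply), "extrinsics" (4x4, takes a point from camera to world coordinates). Camera axes: x right, y up, looking along -z (the intrinsics and any distortion apply to the point x, -y, -z); pixel columns grow to the right and rows downward; lengths in m; the calibration is good to about 2 mm. A picture is of the moment at which its call begins. camera_model takes no time and is no camera call.
- ctrl.close_job(): hands the job in, once; it reports no verdict.
Trained networks look in the newest picture that a camera, given by its name, has taken for a name from the list of things; names that differ only in an ending like _2 or _b are one class to them, and where a whole thing is asked for, a point or a joint stands for the part that bears it (a point fixed in the world has none). Each returns a list of dicts, best first, with "score" (0 to 1); they miss things now and then, are a little off and sometimes report something else, mostly with a low value. They report only what shows in the picture. A call takes as long as a camera call.
- ctrl.find_in(camera, thing): "at" ([row, column] in pixels, amid what is visible of it).
The state is a dict: "time": time; "joints": joint angles; "qvel": joint speeds; "tau": joint torques, N m; "tool_pos": TCP position; "orientation": TCP orientation; "ft_force": force on the tool from outside, world axes, zero at the start; "torque": the same for the moment, N m; "gripper_width": finger opening in m.
Only numpy, scipy, OpenCV 4.12 (cv2) and the standard library are available. Lean on these libraries where they do the work, as an engineer would, in place of code of your own. Each camera call takes 0.05 s, during which the arm holds its last target.

## Task

The flat grey case on the counter keeps the food processor's blades behind a child-proof catch: an unmarked button, sunk just below the surface somewhere along the plain strip of its top nearest you. Feel along the strip for it with light fingertips, press it in so that the lid springs fully open, then let the button go. Do not lean hard on the case, shove it along or lift it, and leave the bowl, pusher, ramekin and tray where they stand.

Things in the scene. Friction and masses are not known exactly. Their poses are not given: they have to be found in the camera images.
- case: grey plastic storage case, 230 mm deep (x), 330 wide (y), 92 high, about 2.5 kg, loose on rubber feet. Origin: centre of its underside; z up; its front faces its own -x, roughly towards the robot. The top is flat: in front a plain strip 54 mm deep and 330 wide, behind it the lid, 172 mm deep (grey frame, clear window), flush with the strip and hinged along the far (+x) edge.
- strip_centre (a point): middle of the plain strip, on its top face, 92 mm above the counter; axes as the case's. The strip reaches 27 mm either way along x and 165 mm along y and is rigid but for the button, whose centre lies on the strip's centre line (x = 0) at a y that is not told and differs each time: anywhere from -45 to +45 mm from this point.
- catch_button (a joint): travel of the catch button, m: 0 released, 0.006 fully in. A flat 34 (x) by 44 (y) mm plate, same grey plastic, face 2 mm below the strip (8 mm when fully in), in a hole of 36 by 46 mm: it sinks only if the whole fingertip is inside the hole. It springs back; about 2 N to start, 5 N to press fully in; the catch lets the lid go at about 0.004.
- lid (a joint): opening of the lid, rad: 0 shut and held by the catch, 1.75 fully open (just past upright). Once let go, a damped spring swings it up and back, away from the strip, in about 2 s, and holds it open, its front edge some 260 mm above the counter. While shut its edges cannot be got hold of.
- bowl: empty clear plastic processor bowl, 176 mm across and 135 mm high with a side handle that reaches 130 mm from its axis; bystander, loose. Origin: centre of its underside.
- pusher: grey plastic pusher, a 66 by 42 mm block 110 mm high standing on its 86 by 60 mm flange; bystander, loose. Origin: centre of its underside.
- ramekin: glass ramekin, 90 mm across, 48 mm high; bystander, loose. Origin: centre of its underside.
- tray: bamboo tray, 260 by 180 mm, 28 mm high; bystander, loose. Origin: centre of its underside.

How it is judged:
By the outcome, as a careful person would: the job done as asked, in the order asked, and still so for the second after the job is handed in, with the robot touching nothing.
It also fails if it takes over 46 s, if anything falls off the work surface, if the arm or the gripper's body presses on something with over 40 N, if the wrist force passes 120 N, or if a joint passes its speed limit or range.

## Working session

There is one attempt and no reset: what is moved stays moved. The work goes in short steps, Python scripts to look and compute and a tool call to move; the robot and the scene stay as the last step left them, time stands still between calls to the robot, and variables do not carry over. Pictures are saved under pics/ and viewed, and the job is handed in when it is done.

Besides the shell and the picture viewer there is one more tool, called as name([rows], argument=value, ...), one row to a line, values as JSON. carry_out: Moves the arm, as the interface text tells. Its arguments: {"type":"object","properties":{"moves":{"type":"array","items":{"type":"array"}}},"required":["moves"]}

```bash
mkdir -p pics; ls; cat > h.py <<'E'
import numpy as np, cv2
from plant import ctrl
def world(cam,d,r,c):
    m=ctrl.camera_model(cam);K=np.array(m["K"]);T=np.array(m["extrinsics"])
    k=m["k1"]
    p=cv2.undistortPoints(np.array([[[c,r]]],float),K,np.array([k,0,0,0,0.]))[0,0]
    z=d[int(r),int(c)]
    return (T@np.array([p[0]*z,-p[1]*z,-z,1]))[:3]
def wmap(cam,d):
    m=ctrl.camera_model(cam);K=np.array(m["K"]);T=np.array(m["extrinsics"])
    rr,cc=np.mgrid[:384,:512]
    p=cv2.undistortPoints(np.stack([cc,rr],-1).reshape(-1,1,2).astype(float),K,np.array([m["k1"],0,0,0,0.]))[:,0].reshape(384,512,2)
    P=np.stack([p[...,0]*d,-p[...,1]*d,-d,np.ones_like(d)],-1)
    return (P@T.T)[...,:3]
E
python3 - <<'E'
from h import *
o=ctrl.get_obs();print({k:np.round(v,3) for k,v in o.items()}, ctrl.grasp_offset)
for n in("top","side"):
    p,d=ctrl.read_camera(n);cv2.imwrite(f"pics/{n}0.png",p[...,::-1]);np.save(n+"d.npy",d);print(ctrl.camera_model(n)["extrinsics"])
    for t in("case","strip_centre","bowl","pusher","ramekin","tray"):
        for f in ctrl.find_in(n,t)[:1]: print(n,t,f,world(n,d,*f["at"]).round(3))
E
```

```text
pics
{'time': np.float64(0.0), 'joints': array([-1.235,  0.418, -0.01 ,  1.614,  0.005,  1.111, -0.053]), 'qvel': array([ 0.001,  0.   ,  0.002, -0.001,  0.001,  0.   , -0.   ]), 'tau': array([ 0.0000e+00, -8.6444e+01,  6.7900e-01, -4.3486e+01,  1.9000e-02,
        8.0000e-03, -0.0000e+00]), 'tool_pos': array([0.23 , 0.581, 0.231]), 'orientation': array([-3.14 ,  0.   ,  2.764]), 'ft_force': array([ 0.074, -0.154,  0.248]), 'torque': array([ 0.012, -0.009, -0.037]), 'gripper_width': np.float64(0.085)} 0.0187
[[-0.01660062  0.99577953 -0.09026373  0.4758094 ]
 [-0.99968058 -0.01825043 -0.01748315 -0.00881335]
 [-0.01905672  0.08994467  0.99576443  1.39403894]
 [ 0.          0.          0.          1.        ]]
top strip_centre {'at': [200.0, 256.3], 'score': 0.63} [ 0.576 -0.001  0.09 ]
top bowl {'at': [237.8, 393.0], 'score': 0.61} [ 0.455 -0.43   0.004]
top pusher {'at': [191.5, 330.5], 'score': 0.74} [ 0.598 -0.222  0.091]
top ramekin {'at': [213.8, 178.6], 'score': 0.87} [0.543 0.247 0.008]
top tray {'at': [243.2, 125.2], 'score': 0.84} [0.452 0.419 0.006]
[[ 8.28378803e-01  2.82424062e-01 -4.83761519e-01 -1.31412452e-01]
 [-5.60168321e-01  4.17808560e-01 -7.15295365e-01 -1.05433877e+00]
 [ 1.03080996e-04  8.63523397e-01  5.04308767e-01  8.42078124e-01]
 [ 0.00000000e+00  0.00000000e+00  0.00000000e+00  1.00000000e+00]]
side case {'at': [208.8, 250.6], 'score': 0.8} [ 0.536 -0.061  0.09 ]
side strip_centre {'at': [210.2, 249.5], 'score': 0.84} [ 0.527 -0.069  0.092]
side bowl {'at': [285.5, 299.0], 'score': 0.84} [ 0.504 -0.334  0.007]
side pusher {'at': [231.4, 311.0], 'score': 0.95} [ 0.6   -0.259  0.098]
side ramekin {'at': [179.2, 194.1], 'score': 0.47} [0.528 0.28  0.037]
side tray {'at': [175.1, 155.6], 'score': 0.77} [0.448 0.435 0.009]
```

View pics/top0.png

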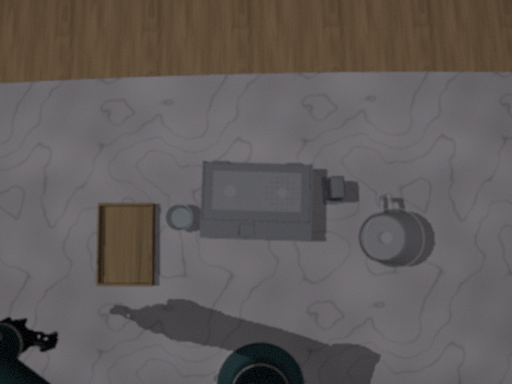

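View pics/side0.png

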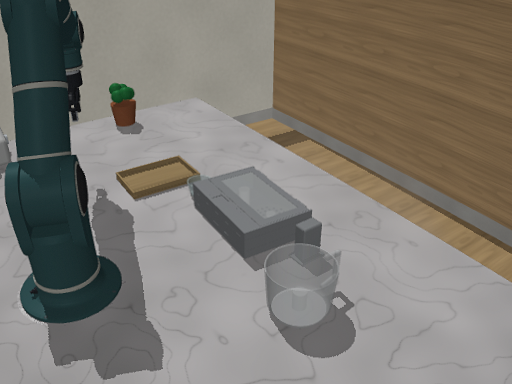

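```bash
python3 - <<'E'
from h import *
for n in("top","side"):
    d=np.load(n+"d.npy"); P=wmap(n,d)
    m=(abs(P[...,2]-.092)<.006)&(d>0)
    v=np.uint8(np.clip(P[...,2]/.25,0,1)*255)
    cv2.imwrite(f"pics/{n}z.png",cv2.applyColorMap(v,cv2.COLORMAP_JET))
    k,l,s,c=cv2.connectedComponentsWithStats(m.astype(np.uint8))
    for i in range(1,k):
        if s[i,4]>400:
            q=P[l==i]; print(n,s[i],cv2.minAreaRect(q[:,:2].astype(np.float32)),np.median(q[:,2]))
E
```

```text
top [ 200  161  113   81 8085] ((0.5756758451461792, -9.842216968536377e-05), (0.33073821663856506, 0.23204316198825836), 87.18651580810547) 0.0912544349194353
side [ 192  166  120   69 4212] ((0.5715507864952087, 0.0025036782026290894), (0.3373080790042877, 0.2335658222436905), 87.00083923339844) 0.0901764900075741
```

The top view shows the case at cols 200–313, rows 161–241, with the strip at rows about 222–240. There is a faint outline near (229, 246). I'll enlarge that area and check the depth there.

```bash
python3 - <<'E'
from h import *
im=cv2.imread("pics/top0.png");c=im[205:250,190:325]
c=cv2.resize(c,None,fx=5.8,fy=5.8,interpolation=cv2.INTER_CUBIC)
c=cv2.normalize(np.clip(c.astype(float),60,130),None,0,255,cv2.NORM_MINMAX).astype(np.uint8)
im2=cv2.imread("pics/side0.png")[165:255,185:320];c2=cv2.resize(im2,(783,522),interpolation=cv2.INTER_CUBIC)[:330]
c2=cv2.normalize(np.clip(c2.astype(float),50,150),None,0,255,cv2.NORM_MINMAX).astype(np.uint8)
cv2.imwrite("pics/crop.png",np.vstack([c,c2[:, :c.shape[1]]]))
yaw=np.radians(-2.8);ct=np.array([.5755,0]);R=np.array([[np.cos(yaw),-np.sin(yaw)],[np.sin(yaw),np.cos(yaw)]])
sc=ct+R@[-.088,0];print("strip",sc)
for n in("top","side"):
    d=np.load(n+"d.npy");P=wmap(n,d);q=(P[...,:2]-sc)@R
    for y in np.arange(-.16,.16,.01):
        m=(abs(q[...,0])<.014)&(abs(q[...,1]-y-.005)<.005)&(abs(P[...,2]-.09)<.01)
        print(n,round(y+.005,3),m.sum(),(P[m][:,2].mean()*1000).round(2) if m.any() else None)
print(world("top",np.load("topd.npy"),229,246)[:2], (world("top",np.load("topd.npy"),229,246)[:2]-sc)@R)
E
```

```text
strip [0.48760506 0.00429878]
top -0.155 35 91.81
top -0.145 35 91.04
top -0.135 30 91.13
top -0.125 38 92.11
top -0.115 29 91.81
top -0.105 29 92.28
top -0.095 34 91.82
top -0.085 26 91.44
top -0.075 34 91.18
top -0.065 32 90.32
top -0.055 31 90.81
top -0.045 39 91.26
top -0.035 30 91.21
top -0.025 34 91.19
top -0.015 31 92.16
top -0.005 27 92.01
top 0.005 30 89.65
top 0.015 27 88.92
top 0.025 33 89.38
top 0.035 36 89.87
top 0.045 29 89.46
top 0.055 38 91.05
top 0.065 31 90.87
top 0.075 28 91.75
top 0.085 35 91.34
top 0.095 26 91.27
top 0.105 31 91.61
top 0.115 34 91.78
top 0.125 30 92.08
top 0.135 38 91.19
top 0.145 31 92.48
top 0.155 27 92.35
side -0.155 28 89.52
side -0.145 18 90.32
side -0.135 25 90.75
side -0.125 20 90.73
side -0.115 18 90.12
side -0.105 22 90.25
side -0.095 18 91.09
side -0.085 16 91.25
side -0.075 20 90.61
side -0.065 13 90.59
side -0.055 19 90.31
side -0.045 18 90.67
side -0.035 16 90.93
side -0.025 17 90.67
side -0.015 18 90.09
side -0.005 16 90.44
side 0.005 13 90.45
side 0.015 12 88.2
side 0.025 20 88.85
side 0.035 15 89.08
side 0.045 16 89.34
side 0.055 15 90.06
side 0.065 16 90.47
side 0.075 15 90.6
side 0.085 16 91.8
side 0.095 11 90.59
side 0.105 16 90.88
side 0.115 14 90.99
side 0.125 12 89.88
side 0.135 16 90.84
side 0.145 13 90.87
side 0.155 14 91.0
[0.49100229 0.03160667] [0.00205919 0.02744124]
```

View pics/crop.png

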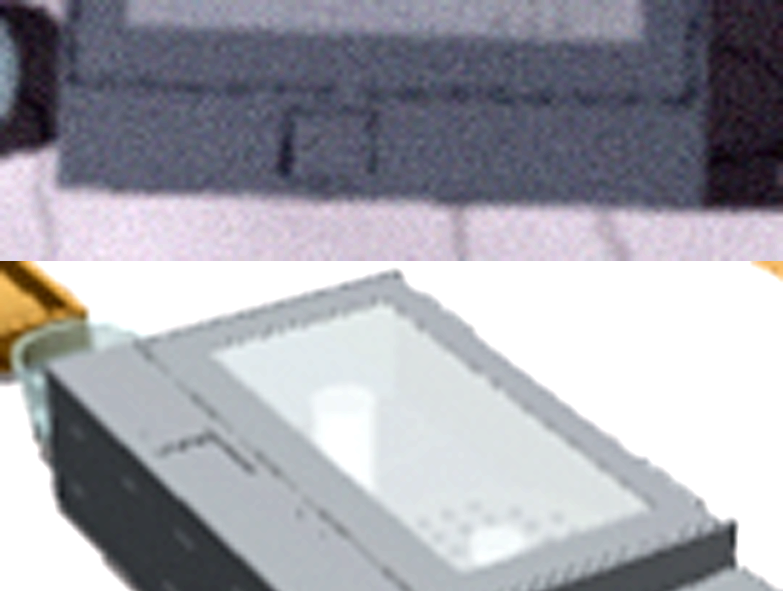

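The button outline shows clearly in both views (top crop cols 290–373, which is image cols 240–254, row about 229). Both depth maps also dip 2 mm over local y ≈ +3…+49 mm. That puts its centre at local y ≈ +26 mm, or world about (0.488, 0.030). I'll go there with the fingers shut and the jaw axis along the case's y.

carry_out([
  [255,[0.02,-0.04,0],0.1],
  [255,[0.04,-0.08,0],0.2],
  [255,[0.06,-0.12,0],0.33],
  [255,[0.08,-0.16,0],0.33],
  [255,[0.095,-0.2,0],0.33],
  [255,[0.11,-0.24,0],0.33],
  [255,[0.13,-0.275,0],0.33],
  [255,[0.145,-0.31,0],0.33],
  [255,[0.16,-0.35,0],0.33],
  [255,[0.18,-0.385,0],0.33],
])

```text
time: 1.53
tool_pos: [0.4056, 0.2031, 0.2316]
orientation: [3.141, 0.0, 3.094]
ft_force: [1.7, 0.2, 0.2]
gripper_width: -0.0001
```

carry_out([
  [255,[0.02,-0.035,0],0],
  [255,[0.04,-0.07,0],0],
  [255,[0.055,-0.105,-0.01],0],
  [255,[0.07,-0.14,-0.02],0],
  [255,[0.081,-0.173,-0.04],0],
  [255,[0.081,-0.173,-0.07],0],
  [255,[0.081,-0.173,-0.1],0],
  [255,[0.081,-0.173,-0.1],0],
  [255,[0.081,-0.173,-0.1],0],
])

```text
time: 2.28
tool_pos: [0.4861, 0.03, 0.1314]
orientation: [-3.141, -0.002, 3.094]
ft_force: [-0.5, 0.3, 1.4]
gripper_width: -0.0001
```

```bash
python3 - <<'E'
from h import *
o=ctrl.get_obs();print({k:np.round(o[k],4) for k in("time","tool_pos","orientation","ft_force")})
p,d=ctrl.read_camera("side");cv2.imwrite("pics/s1.png",cv2.resize(p[130:270,170:340,::-1],(800,659),interpolation=cv2.INTER_CUBIC)[:600])
p,d=ctrl.read_camera("top");cv2.imwrite("pics/t1.png",cv2.resize(p[200:255,190:325,::-1],None,fx=5.8,fy=5.8,interpolation=cv2.INTER_CUBIC))
E
```

```text
{'time': np.float64(2.2833), 'tool_pos': array([0.4861, 0.03  , 0.1314]), 'orientation': array([-3.1414e+00, -2.0000e-03,  3.0940e+00]), 'ft_force': array([-0.4922,  0.3362,  1.3536])}
```

View pics/s1.png

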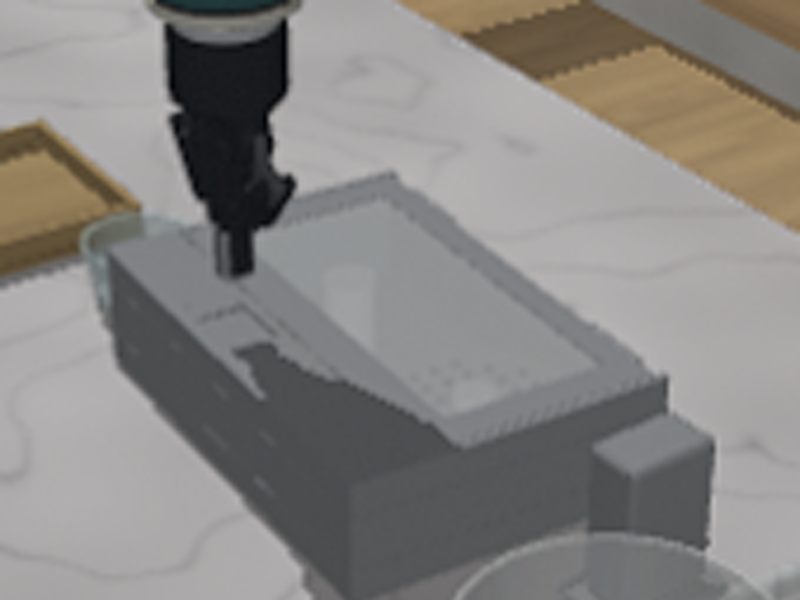

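View pics/t1.png

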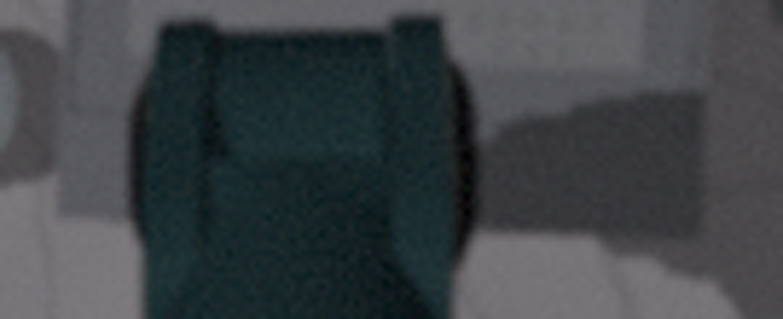

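The side view shows the shut fingertip above the strip. The button outline's corners in the crop are near (197, 322), (240, 305) and (268, 340). I'll measure those corners on the z = 0.092 plane.

```bash
python3 - <<'E'
from h import *
m=ctrl.camera_model("side");K=np.array(m["K"]);T=np.array(m["extrinsics"])
def pl(u,v,z):
    p=cv2.undistortPoints(np.array([[[u,v]]],float),K,np.array([m["k1"],0,0,0,0.]))[0,0]
    r=T[:3,:3]@[p[0],-p[1],-1];return T[:3,3]+r*(z-T[2,3])/r[2]
f=170/800
R=np.array([[.9988,.0488],[-.0488,.9988]])
for x,y in((197,322),(240,305),(274,340)):
    w=pl(170+(x+.5)*f-.5,130+(y+.5)*f-.5,.092);print(w,(w[:2]-[.4876,.0043])@R)
# crop from side0: scale 5.8, offset 185,165, corners
for x,y in((160,193-0),(211,172),(257,212)):
    w=pl(185+x/5.8,165+y/5.8,.092);print(w,(w[:2]-[.4876,.0043])@R)
E
```

```text
[0.46997149 0.05322475 0.092     ] [-0.01999488  0.04800577]
[0.50408832 0.05626885 0.092     ] [0.01393246 0.05271112]
[0.49945237 0.00641337 0.092     ] [0.01173501 0.00268923]
[0.47206195 0.05007044 0.092     ] [-0.017753    0.04495726]
[0.5053206  0.05370855 0.092     ] [0.0152882  0.05021403]
[0.50404601 0.00542777 0.092     ] [0.01637124 0.00192898]
```

The side view agrees: centre at local about (-2, +26) mm, within tolerance. Now I'll lower gently.

carry_out([
  [255,[0.0,0,-0.015],0],
  [255,[0.0,0,-0.028],0],
  [255,[0.0,0,-0.034],0],
  [255,[0.0,0,-0.036],0],
  [255,[0.0,0,-0.037],0],
  [255,[0.0,0,-0.038],0],
  [255,[0.0,0,-0.038],0],
  [255,[0.0,0,-0.038],0],
])

```text
time: 3.05
tool_pos: [0.4877, 0.0306, 0.0957]
orientation: [3.14, 0.003, 3.095]
ft_force: [-0.2, 0.1, 0.8]
gripper_width: 0.0001
```

carry_out([
  [255,[0.0,0,-0.001],0],
  [255,[0.0,0,-0.002],0],
  [255,[0.0,0,-0.003],0],
  [255,[0.0,0,-0.003],0],
  [255,[0.0,0,-0.003],0],
])

```text
time: 3.47
tool_pos: [0.4877, 0.0305, 0.0927]
orientation: [3.14, 0.002, 3.094]
ft_force: [-0.1, 0.4, 0.2]
gripper_width: 0.0001
```

carry_out([
  [255,[-0.001,0,-0.001],0],
  [255,[-0.001,0,-0.002],0],
  [255,[-0.001,0,-0.002],0],
])

```text
time: 3.72
tool_pos: [0.4865, 0.0305, 0.0904]
orientation: [3.141, 0.002, 3.094]
ft_force: [-1.1, 0.1, -0.0]
gripper_width: -0.0001
```

carry_out([
  [255,[0,0,-0.001],0],
  [255,[0,0,-0.002],0],
  [255,[0,0,-0.002],0],
])

```text
time: 3.97
tool_pos: [0.4866, 0.0305, 0.0884]
orientation: [3.14, 0.002, 3.094]
ft_force: [-0.5, -0.0, 3.1]
gripper_width: -0.0003
```

Tip at 88.4 mm with 3 N: it's below the strip surface and on the button, with the spring giving. I'll press further in.

carry_out([
  [255,[0,0,-0.001],0],
  [255,[0,0,-0.002],0],
  [255,[0,0,-0.003],0],
  [255,[0,0,-0.003],0],
])

```text
time: 4.3
tool_pos: [0.4866, 0.0305, 0.0852]
orientation: [3.141, 0.002, 3.094]
ft_force: [-1.2, -0.9, 4.3]
gripper_width: -0.0002
```

carry_out([
  [255,[0,0,-0.0005],0],
  [255,[0,0,-0.0005],0],
  [255,[0,0,-0.0005],0],
  [255,[0,0,-0.0005],0],
  [255,[0,0,-0.0005],0],
  [255,[0,0,-0.0005],0],
])

```text
time: 4.8
tool_pos: [0.4866, 0.0305, 0.0848]
orientation: [3.14, 0.002, 3.094]
ft_force: [-1.1, 0.1, 4.9]
gripper_width: 0.0002
```

```bash
python3 - <<'E'
from h import *
p,d=ctrl.read_camera("side");cv2.imwrite("pics/s2.png",p[...,::-1])
E
```

```text
(no output)
```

View pics/s2.png

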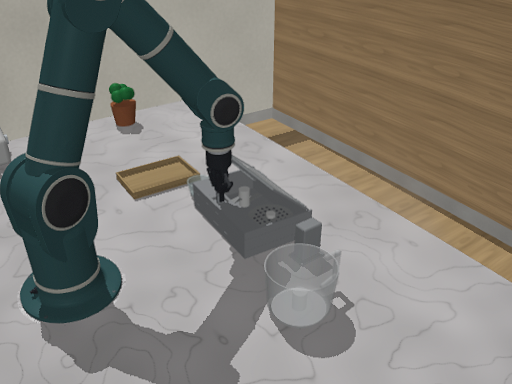

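The side view at 4.8 s shows the interior exposed around (265, 210), so the lid has let go. I'll hold while it swings up.

carry_out([
  [255,[0,0,0],0],
  [255,[0,0,0],0],
  [255,[0,0,0],0],
  [255,[0,0,0],0],
  [255,[0,0,0],0],
  [255,[0,0,0],0],
  [255,[0,0,0],0],
  [255,[0,0,0],0],
  [255,[0,0,0],0],
  [255,[0,0,0],0],
])

```text
time: 5.68
tool_pos: [0.4866, 0.0305, 0.0848]
orientation: [3.14, 0.002, 3.094]
ft_force: [-1.3, 0.1, 3.9]
gripper_width: -0.0
```

carry_out([
  [255,[0,0,0],0],
  [255,[0,0,0],0],
  [255,[0,0,0],0],
  [255,[0,0,0],0],
  [255,[0,0,0],0],
  [255,[0,0,0],0],
  [255,[0,0,0],0],
  [255,[0,0,0],0],
  [255,[0,0,0],0],
  [255,[0,0,0],0],
])

```text
time: 6.52
tool_pos: [0.4866, 0.0305, 0.0847]
orientation: [3.141, 0.002, 3.094]
ft_force: [-1.3, 0.4, 4.2]
gripper_width: -0.0002
```

carry_out([
  [255,[0,0,0],0],
  [255,[0,0,0],0],
  [255,[0,0,0],0],
  [255,[0,0,0],0],
  [255,[0,0,0],0],
  [255,[0,0,0],0],
  [255,[0,0,0],0],
  [255,[0,0,0],0],
  [255,[0,0,0],0],
  [255,[0,0,0],0],
])

```text
time: 7.35
tool_pos: [0.4866, 0.0305, 0.0848]
orientation: [3.141, 0.002, 3.095]
ft_force: [-1.6, -0.5, 3.0]
gripper_width: 0.0
```

```bash
python3 - <<'E'
from h import *
p,d=ctrl.read_camera("side");cv2.imwrite("pics/s3.png",p[...,::-1])
E
```

```text
(no output)
```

View pics/s3.png

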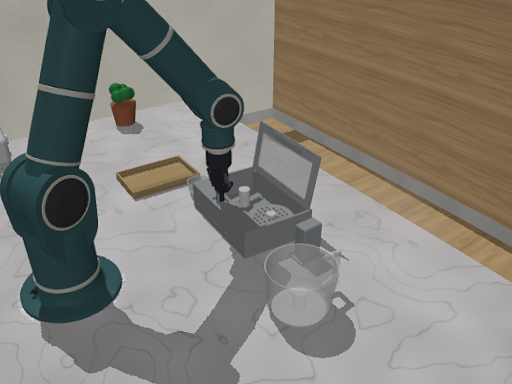

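The lid stands upright (top corners near (258, 124) and (318, 160)). Now I'll release the button, going straight up and then back.

carry_out([
  [255,[0,0,0.004],0],
  [255,[0,0,0.01],0],
  [255,[0,0,0.02],0],
  [255,[0,0,0.04],0],
  [255,[0,0,0.07],0],
  [255,[-0.02,0.02,0.1],0],
  [255,[-0.04,0.05,0.12],0],
  [255,[-0.06,0.09,0.13],0],
  [255,[-0.08,0.13,0.14],0],
  [255,[-0.09,0.17,0.14],0],
])

```text
time: 8.23
tool_pos: [0.3975, 0.1943, 0.2271]
orientation: [3.139, 0.005, 3.094]
ft_force: [2.1, 1.1, -0.0]
gripper_width: -0.0001
```

carry_out([
  [255,[0,0.04,0],0],
  [255,[0,0.08,0],0],
  [255,[0,0.1,0],0],
  [255,[0,0.1,0],0],
  [255,[0,0.1,0],0],
  [255,[0,0.1,0],0],
])

```text
time: 8.73
tool_pos: [0.3976, 0.2934, 0.2275]
orientation: [3.139, 0.005, 3.093]
ft_force: [0.3, -0.3, -0.1]
gripper_width: -0.0001
```

```bash
python3 - <<'E'
from h import *
p0=cv2.imread("pics/top0.png")
P=[]
for n in("top","side"):
    p,d=ctrl.read_camera(n);cv2.imwrite(f"pics/{n}4.png",p[...,::-1]);np.save(n+"d4.npy",d)
    W=wmap(n,d)
    m=(W[...,0]>.55)&(W[...,0]<.8)&(abs(W[...,1])<.17)&(W[...,2]>.12)
    q=W[m];print(n,"lid z max",np.percentile(q[:,2],99), "x at top",q[q[:,2]>.24][:,0].mean() if (q[:,2]>.24).any() else None)
    sc=np.array([.4876,.0043]);R=np.array([[.9988,.0488],[-.0488,.9988]]);l=(W[...,:2]-sc)@R
    for y in(-.1,-.05,.015,.026,.037,.08,.1):
        k=(abs(l[...,0])<.014)&(abs(l[...,1]-y)<.008)&(abs(W[...,2]-.09)<.015)
        print(y,k.sum(),(W[k][:,2].mean()*1000).round(1) if k.any() else None)
    for t in("bowl","pusher","ramekin","tray"):
        for f in ctrl.find_in(n,t)[:1]: print(n,t,f)
print(ctrl.get_obs()["ft_force"],ctrl.get_obs()["time"])
E
```

```text
top lid z max 0.25803830498991553 x at top 0.7084001492205394
-0.1 45 91.6
-0.05 49 91.2
0.015 46 90.4
0.026 57 90.3
0.037 54 90.1
0.08 45 91.2
0.1 50 91.7
top bowl {'at': [240.0, 392.8], 'score': 0.85}
top pusher {'at': [192.7, 333.4], 'score': 0.86}
top ramekin {'at': [217.1, 177.2], 'score': 0.9}
top tray {'at': [227.2, 131.8], 'score': 0.74}
side lid z max 0.25504581560196105 x at top 0.7047511685064572
-0.1 30 90.5
-0.05 28 90.5
0.015 28 89.0
0.026 30 88.8
0.037 23 88.5
0.08 26 90.3
0.1 21 91.3
side bowl {'at': [284.8, 301.7], 'score': 0.94}
side pusher {'at': [231.8, 312.1], 'score': 0.73}
side ramekin {'at': [178.9, 193.0], 'score': 0.73}
side tray {'at': [176.3, 157.5], 'score': 0.72}
[ 0.41646508  0.53966465 -0.61542757] 9.2333
```

View pics/top4.png

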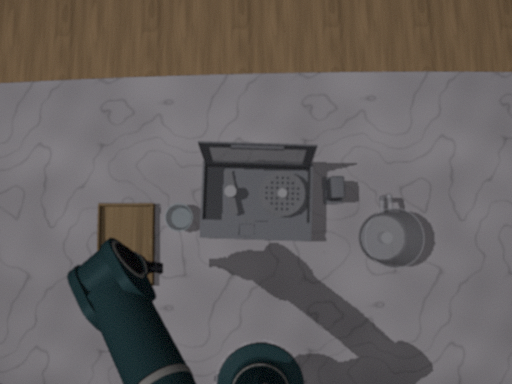

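View pics/side4.png

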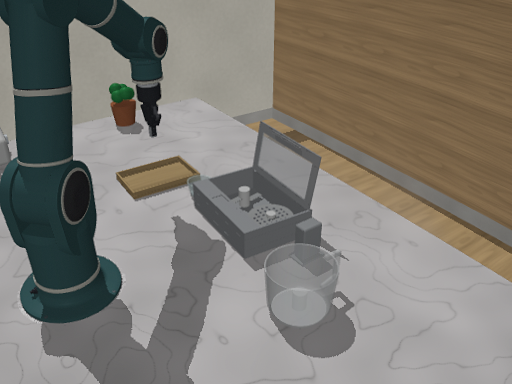

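The lid is open at about 1.75 rad, the button is back about 2 mm below the strip, and nothing else has moved. Handing in.

```bash
python3 -c "
from plant import ctrl
print(ctrl.close_job())"
```

```text
the job is handed in; nothing more can be done
None
```

The case is open: I pressed the catch button, held it in while the lid swung fully up, then let it go and handed the job in at about 9.2 s.

**Finding it:** I didn't feel along the whole strip. The faint outline and a 2 mm dip in both depth images put the button's centre about 26 mm to the +y side of the strip's middle. Touch confirmed this: the fingertips met about 3 N only after going below the strip's surface.

**Pressing:** I pressed it about 5 mm in. The readings I saw at the end of each move never passed about 5 N.

**Last checks:**
- **Lid:** its front edge stands about 256 mm above the counter and leans just past upright, roughly 1.75 rad by my estimate.
- **Button:** its face measured about 1–2 mm below the strip, consistent with being released.
- **Robot:** it was clear of everything, with about 0 N on the wrist.
- **Case and bystanders:** the case, bowl, pusher and ramekin look where they started. The tray detection in the top view shifted, because the arm partly covers it there; the pictures show it unmoved.

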